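# Pack the spare coat pegs into their round tin

## Robot

A 6-joint arm with a two-finger parallel gripper is mounted at the origin on the work surface. World frame = base frame: x ahead of the robot, y to its left, z up, the work surface at z = 0. Lengths are in m, angles in rad, forces in N, time in s.
With the tool pointing down it reaches from about 0.3 to 0.75 m from the base axis. Payload 8.5 kg.
Tool frame: the origin (TCP) lies midway between the tips of the shut fingers; the grasp point (between the pads) lies 19 mm behind it; z points along the fingers, x is the direction in which the jaws open and shut, and the axes are right-handed (so a half turn about z gives the same grasp; the last joint's range is limited). The gripper opens to 85 mm and grips with 20 to 120 N. Pads are 22 mm wide; open, the fingers measure 114 mm over their backs; the gripper's body (76 mm by 85 mm) begins 54 mm behind the grasp point. The pads swing forward as they close: fully open they stand 13 mm farther back than shut.
Start: joints at [-1.558, 0.381, 1.297, -0, 1.464, -0.215], TCP at [0.124, -0.536, 0.231] pointing down, gripper open.
Joint ranges: [-3.11, 3.11], [-0.89, 2.33], [0.22, 2.48], [-1.42, 4.56], [0.17, 2.85], [-2.88, 2.88]. Speed limits (rad/s): [2.39, 2.39, 3.14, 3.14, 3.14, 3.14].

## Interface

Orientations are given as a rotation vector (axis times angle).
In Python, from plant import bot gives the robot as it stands.
- The arm moves only by the tool play_rows, never from a script. Its argument "increments" is text: rows parted by semicolons, each of 7 numbers parted by spaces: the shift along the tool's x, y, z in m, then the turn, a rotation vector about the tool's x, y, z in rad, then the gripper's target within -1 to 1 (fully open at 1, half-way at 0, shut at -1). A call has 1 to 20 rows; each row shifts and turns the commanded pose from where the row before left it, along the tool's axes as they then stand; what a row does not reach is not made up. A row lasts 1/12 s, in which the tool goes at most 41.7 mm and 7.16 degrees, less where a joint would pass 70% of its speed; a pose out of reach is approached as far as the arm can. A call is refused whole if a number of a shift passes 0.0417 or a number of a turn 0.125, either way. A call with a gripper value outside its range is refused whole. The fingers move at their own pace and stop on an object; "force" is the grip in N (left out, the last holds). Time passes only in rows, so rows that do not move let the fingers close. It gives the time, the measured TCP pose, the force and the opening at its end, in the units of the state.
- bot.get_obs(): the state, without advancing time (a new reading comes with each control period).
- bot.read_camera(name): name is "scene" or "top"; returns a dict with "frame" (480x640x3 uint8, red, green, blue), "range_z" (480x640 float32, m along the optical axis (not along the pixel's ray), 0 where there is no reading), "fx", "fy", "cx", "cy" (pixels), "rvec" (rotation vector, rad) and "tvec" (3), from world to camera coordinates, as OpenCV has them. Camera axes: x right, y down, z forward; pixel columns grow to the right and rows downward; lengths in m; the calibration is good to about 2 mm. A picture is of the moment at which its call begins.
- bot.sign_off(): hands the job in, once; it reports no verdict.
The state is a dict: "time": time; "q": joint angles; "qvel": joint speeds; "joint_torque": joint torques, N m; "tool_pos": TCP position; "tcp_rot": TCP orientation; "contact_force": force on the tool from outside, world axes, zero at the start; "wrist_torque": the same for the moment, N m; "gripper_width": finger opening in m.
Only numpy, scipy, OpenCV 4.12 (cv2) and the standard library are available. Lean on these libraries where they do the work, as an engineer would, in place of code of your own. Each camera call takes 0.05 s, during which the arm holds its last target. There are 200 camera calls.

## Task

Five chrome coat pegs stand loosely in the round tin on the entrance shelf and two more stand beside it. Close up the ones in the tin and add the two spares, so that all seven stand upright with their flanges flat on the tin's floor, six round one. Feel each spare gently into its place instead of forcing it down on or between its neighbours, and leave the other things on the shelf where they are.

Things in the scene. Friction and masses are not known exactly. Their poses are not given: they have to be found in the camera images.
- tin: round open dark steel tin, fixed to the shelf: inner radius 64 mm, outer radius 66.5 mm, floor 3 mm thick, rim 18 mm above the shelf. Just wide enough for seven flanges, six in a ring round one: a row of three flanges across the middle has 2 mm of play in all. Origin: centre of its underside, on the shelf; z up. Seated in it, a peg's origin is 3 mm above the tin's origin, its flange top at 17 mm and its stem top at 55 mm
- peg0: chrome coat peg, all seven alike: round flange 42 mm in diameter and 14 mm thick (bottom edge chamfered 1.5 mm) with a straight round stem 16 mm in diameter rising from its middle; 52 mm high overall, about 100 g. Origin: centre of the flange's underside; z runs up the stem. Stands loose in the tin at the start, in a slack ring of five with the middle empty. Slides at a few newtons; one pushed along the wall pushes the next ahead of it.
- peg1: chrome coat peg, all seven alike: round flange 42 mm in diameter and 14 mm thick (bottom edge chamfered 1.5 mm) with a straight round stem 16 mm in diameter rising from its middle; 52 mm high overall, about 100 g. Origin: centre of the flange's underside; z runs up the stem. Stands loose in the tin at the start, in a slack ring of five with the middle empty. Slides at a few newtons; one pushed along the wall pushes the next ahead of it.
- peg2: chrome coat peg, all seven alike: round flange 42 mm in diameter and 14 mm thick (bottom edge chamfered 1.5 mm) with a straight round stem 16 mm in diameter rising from its middle; 52 mm high overall, about 100 g. Origin: centre of the flange's underside; z runs up the stem. Stands loose in the tin at the start, in a slack ring of five with the middle empty. Slides at a few newtons; one pushed along the wall pushes the next ahead of it.
- peg3: chrome coat peg, all seven alike: round flange 42 mm in diameter and 14 mm thick (bottom edge chamfered 1.5 mm) with a straight round stem 16 mm in diameter rising from its middle; 52 mm high overall, about 100 g. Origin: centre of the flange's underside; z runs up the stem. Stands loose in the tin at the start, in a slack ring of five with the middle empty. Slides at a few newtons; one pushed along the wall pushes the next ahead of it.
- peg4: chrome coat peg, all seven alike: round flange 42 mm in diameter and 14 mm thick (bottom edge chamfered 1.5 mm) with a straight round stem 16 mm in diameter rising from its middle; 52 mm high overall, about 100 g. Origin: centre of the flange's underside; z runs up the stem. Stands loose in the tin at the start, in a slack ring of five with the middle empty. Slides at a few newtons; one pushed along the wall pushes the next ahead of it.
- spare0: chrome coat peg, all seven alike: round flange 42 mm in diameter and 14 mm thick (bottom edge chamfered 1.5 mm) with a straight round stem 16 mm in diameter rising from its middle; 52 mm high overall, about 100 g. Origin: centre of the flange's underside; z runs up the stem. A spare, standing upright on the shelf beside the tin at the start.
- spare1: chrome coat peg, all seven alike: round flange 42 mm in diameter and 14 mm thick (bottom edge chamfered 1.5 mm) with a straight round stem 16 mm in diameter rising from its middle; 52 mm high overall, about 100 g. Origin: centre of the flange's underside; z runs up the stem. A spare, standing upright on the shelf beside the tin at the start.
- paperweight: round glass paperweight, 78 mm across and 55 mm high; bystander. Origin: centre of its underside
- charging_puck: flat black charging puck, 96 mm across and 11 mm high; bystander. Origin: centre of its underside
- sunglasses_case: green sunglasses case, 62 x 158 x 44 mm (x, y, z); bystander. Origin: centre of its underside
- key_fob: steel key fob, 34 x 62 x 12 mm (x, y, z) with a wire ring at its +y end; bystander. Origin: centre of its underside
Things that resemble listed ones, but are neither listed nor needed, are in the scene too. Leave any red or yellow look-alike of the spare1 alone.

How it is judged:
By the outcome, as a careful person would: the job done as asked, in the order asked, and still so for the second after the job is handed in, with the robot touching nothing.
It also fails if it takes over 72 s, if anything falls off the work surface, if the arm or the gripper's body presses on something with over 40 N, if the wrist force passes 120 N, or if a joint passes its speed limit or range.

## Working session

There is one attempt and no reset: what is moved stays moved. The work goes in short steps, Python scripts to look and compute and a tool call to move; the robot and the scene stay as the last step left them, time stands still between calls to the robot, and variables do not carry over. Pictures are saved under pics/ and viewed, about 8 in all and at most 12, crops included, and the job is handed in when it is done.

Besides the shell and the picture viewer there is one more tool, called after "Request:" by a JSON object that holds its "name" and its "arguments". play_rows: Moves the arm, as the interface text tells. Its arguments: {"type":"object","properties":{"increments":{"type":"string"},"force":{"type":"number"}},"required":["increments"]}

```bash
ls; mkdir -p pics; cat > h.py <<'E'
import numpy as np, cv2
from plant import bot
def cam(n):
    d=bot.read_camera(n); R=cv2.Rodrigues(np.array(d['rvec'],float))[0]; d['R']=R; d['t']=np.array(d['tvec'],float).ravel(); return d
def ray(d,u,v,z):
    # world point on pixel ray at height z
    r=d['R'].T@np.array([(u-d['cx'])/d['fx'],(v-d['cy'])/d['fy'],1]); c=-d['R'].T@d['t']
    return c+r*(z-c[2])/r[2]
def cloud(d):
    v,u=np.mgrid[:480,:640]; Z=d['range_z']
    P=np.stack([(u-d['cx'])/d['fx']*Z,(v-d['cy'])/d['fy']*Z,Z],-1)
    return (P-d['t'])@d['R']
def proj(d,p):
    q=d['R']@np.array(p,float)+d['t']; return q[0]/q[2]*d['fx']+d['cx'],q[1]/q[2]*d['fy']+d['cy']
def save(n,im): cv2.imwrite('pics/'+n,cv2.cvtColor(im,cv2.COLOR_RGB2BGR))
E
python3 - <<'E'
from h import *
for n in('top','scene'):
    d=cam(n); save(n+'0.png',d['frame']); print(n,-d['R'].T@d['t'],d['R'][2],d['fx'])
    np.savez(n+'0.npz',**d)
o=bot.get_obs(); print(o)
E
```

```text
pics
top [0.46341421 0.01915203 1.12888536] [ 0.13231713 -0.01437061 -0.99110326] 612.7305352595131
scene [ 1.08375187 -0.09004169  0.91945521] [-0.49879556  0.09778552 -0.8611858 ] 443.5162847514063
{'time': 0.1, 'q': array([-1.55829483e+00,  3.81130200e-01,  1.29816787e+00, -1.23014754e-05,
        1.46359974e+00, -2.15231449e-01]), 'qvel': array([-8.86595886e-04, -1.29638345e-03, -2.86764134e-03, -4.44983693e-05,
       -8.80826529e-05, -5.64680596e-04]), 'joint_torque': array([ 3.19447623e-03, -4.49226272e+01, -2.31658351e+01, -2.03541026e-04,
        3.63567975e-03,  1.13925901e-05]), 'tool_pos': array([ 0.1242012 , -0.53552143,  0.23077844]), 'tcp_rot': array([-2.45867258e+00,  1.95402808e+00,  1.31000246e-03]), 'contact_force': array([-0.38094445,  1.47411764,  0.16495455]), 'wrist_torque': array([-0.00548446, -0.03801553,  0.00868144]), 'gripper_width': 0.08511414792627522}
```

View pics/top0.png

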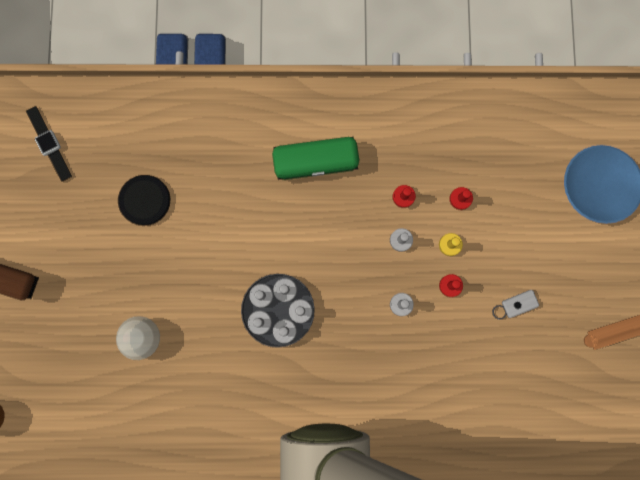

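View pics/scene0.png

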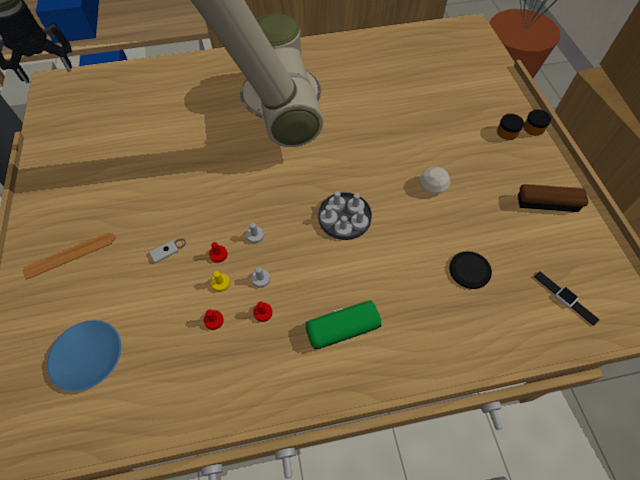

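The top view shows the tin at (278,310) with five pegs. The plain chrome spares are at (402,240) and (402,304). Possible mix-ups are the red pegs at (404,196), (461,198) and (451,286) and the yellow one at (451,244). I choose the two chrome ones and check them in a crop.

```bash
cat >> h.py <<'E'
from scipy.ndimage import label
def stems(d,zr,xr,yr):
    P=cloud(d); m=(P[...,2]>zr[0])&(P[...,2]<zr[1])&(P[...,0]>xr[0])&(P[...,0]<xr[1])&(P[...,1]>yr[0])&(P[...,1]<yr[1])&(d['range_z']>0)
    L,n=label(m); out=[]
    for i in range(1,n+1):
        k=L==i
        if k.sum()<5: continue
        v,u=np.nonzero(k); out.append((P[k].mean(0).round(4),int(k.sum()),u.mean().round(1),v.mean().round(1)))
    return out
E
python3 - <<'E'
from h import *
for n in('top','scene'):
    d=dict(np.load(n+'0.npz')); print(n)
    c=ray(d,278,310,.0) if n=='top' else ray(d,345,216,0); print(c)
    for s in stems(d,(.046,.062),(.2,.7),(-.35,.25)): print(s)
    P=cloud(d); m=(abs(P[...,2]-.018)<.005)&(np.hypot(P[...,0]-c[0],P[...,1]-c[1])<.085)&(np.hypot(P[...,0]-c[0],P[...,1]-c[1])>.055)
    q=P[m]; A=np.c_[2*q[:,:2],np.ones(len(q))]; s=np.linalg.lstsq(A,(q[:,:2]**2).sum(1),rcond=None)[0]; print('rim',s[:2],np.sqrt(s[2]+s[:2]@s[:2]),len(q))
d=dict(np.load('top0.npz'));f=d['frame']
a=cv2.resize(f[260:360,225:331],None,fx=6,fy=6,interpolation=cv2.INTER_CUBIC)[:600]
b=cv2.resize(f[180:330,380:480],None,fx=4,fy=4,interpolation=cv2.INTER_CUBIC)
im=np.zeros((600,800,3),np.uint8); im[:,:400]=cv2.resize(a,(400,400*600//636))[:377].shape[0] and 0
a=cv2.resize(f[268:352,236:320],(400,400),interpolation=cv2.INTER_CUBIC); im[:400,:400]=a; im[:,400:]=b
save('crop1.png',im)
E
```

```text
top
[0.487224   0.08657891 0.        ]
(array([ 0.6948, -0.1462,  0.0509]), 45, np.float64(406.7), np.float64(192.8))
(array([ 0.6926, -0.2535,  0.0509]), 60, np.float64(466.2), np.float64(194.0))
(array([ 0.6148, -0.1398,  0.0503]), 65, np.float64(404.0), np.float64(237.0))
(array([ 0.6058, -0.2305,  0.0506]), 67, np.float64(455.0), np.float64(241.9))
(array([ 0.5307, -0.2296,  0.0505]), 65, np.float64(455.8), np.float64(284.1))
(array([0.523 , 0.0739, 0.0536]), 69, np.float64(283.6), np.float64(288.8))
(array([0.5127, 0.1169, 0.0537]), 68, np.float64(258.9), np.float64(294.7))
(array([ 0.4964, -0.1378,  0.051 ]), 65, np.float64(404.3), np.float64(303.8))
(array([0.4848, 0.0459, 0.0532]), 67, np.float64(299.5), np.float64(310.7))
(array([0.465 , 0.1192, 0.0534]), 70, np.float64(257.3), np.float64(322.3))
(array([0.4496, 0.0743, 0.054 ]), 66, np.float64(283.1), np.float64(331.2))
rim [0.48714712 0.08687625] 0.06212850857911985 529
scene
[0.48368947 0.08707654 0.        ]
(array([0.4511, 0.0712, 0.0531]), 37, np.float64(336.5), np.float64(193.9))
(array([0.4663, 0.1157, 0.0532]), 38, np.float64(355.8), np.float64(195.8))
(array([0.4866, 0.0427, 0.0528]), 42, np.float64(328.0), np.float64(207.7))
(array([0.5141, 0.1136, 0.0532]), 39, np.float64(359.7), np.float64(211.9))
(array([0.5245, 0.0706, 0.053 ]), 41, np.float64(343.0), np.float64(218.6))
(array([ 0.4979, -0.1412,  0.0507]), 36, np.float64(251.9), np.float64(225.2))
(array([ 0.5326, -0.2324,  0.051 ]), 37, np.float64(213.9), np.float64(244.5))
(array([ 0.6168, -0.1426,  0.0513]), 39, np.float64(257.8), np.float64(269.6))
(array([ 0.608 , -0.2339,  0.0508]), 41, np.float64(215.9), np.float64(273.7))
(array([ 0.6956, -0.1489,  0.0514]), 27, np.float64(259.6), np.float64(302.7))
(array([ 0.6941, -0.256 ,  0.0508]), 45, np.float64(208.6), np.float64(311.8))
rim [0.48559938 0.08519987] 0.06247061831542001 338
```

View pics/crop1.png

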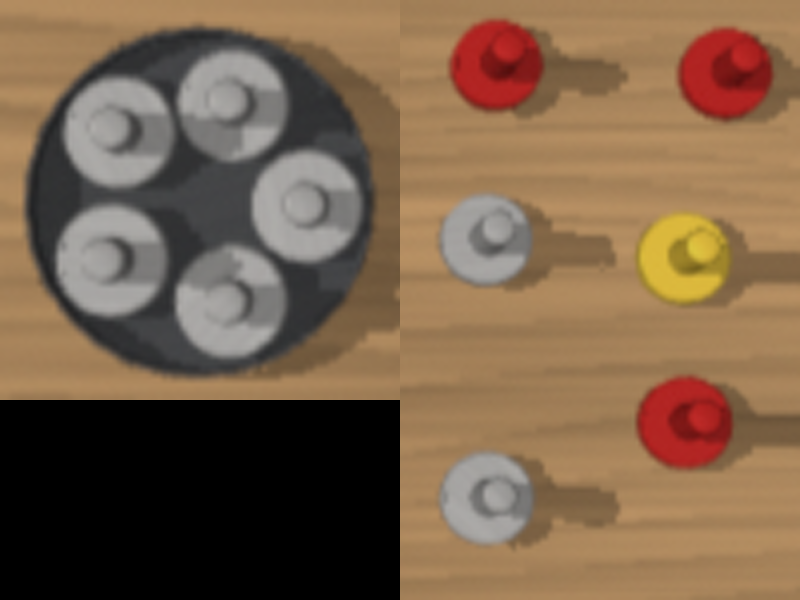

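The crop confirms it: the chrome spares are at crop (485,240) and (485,497), with red and yellow look-alikes beside them. The tin's five pegs stand loose with the middle empty. I'll move above the tin first, jaws along world y, to close up the ring.

Request:
{"name": "play_rows", "arguments": {"increments": "0 0 0 0 0 0.1135 -0.4;0 0 0 0 0 0.1135 -0.4;-0.0363 -0.019 0 0 0 0 -0.4;-0.0363 -0.019 0 0 0 0 -0.4;-0.0363 -0.019 0 0 0 0 -0.4;-0.0363 -0.019 0 0 0 0 -0.4;-0.0363 -0.019 0 0 0 0 -0.4;-0.0363 -0.019 0 0 0 0 -0.4;-0.0363 -0.019 0 0 0 0 -0.4;-0.0363 -0.019 0 0 0 0 -0.4;-0.0363 -0.019 0 0 0 0 -0.4;-0.0363 -0.019 0 0 0 0 -0.4;-0.0363 -0.019 0 0 0 0 -0.4;-0.0363 -0.019 0 0 0 0 -0.4;-0.0363 -0.019 0 0 0 0 -0.4;-0.0363 -0.019 0 0 0 0 -0.4;-0.0363 -0.019 0 0 0 0 -0.4;-0.0363 -0.019 0 0 0 0 -0.4;-0.0363 -0.019 0 0 0 0 -0.4;-0.0363 -0.019 0 0 0 0 -0.4", "force": 30}}

```text
time: 1.77
tool_pos: [0.466, 0.1202, 0.2311]
tcp_rot: [2.223, -2.22, -0.0]
contact_force: [1.3, -1.2, 0.3]
gripper_width: 0.0256
```

Request:
{"name": "play_rows", "arguments": {"increments": "0 0 0 0 0 0 -0.4;0 0 0.04 0 0 0 -0.4;0 0 0.04 0 0 0 -0.4;0 0 0.04 0 0 0 -0.4;0 0 0.03 0 0 0 -0.4;0 0 0.03 0 0 0 -0.4;0 0 0.015 0 0 0 -0.4;0 0 0.009 0 0 0 -0.4;0 0 0 0 0 0 -0.4"}}

```text
time: 2.52
tool_pos: [0.4649, 0.1177, 0.0259]
tcp_rot: [2.22, -2.219, -0.004]
contact_force: [-0.0, -0.2, -0.5]
gripper_width: 0.0257
```

Close on C; then feel for the wall outward (+y, then −x).

Request:
{"name": "play_rows", "arguments": {"increments": "0 0 0 0 0 0 -1;0 0 0 0 0 0 -1;0 0 0 0 0 0 -1;0 0 0 0 0 0 -1"}}

```text
time: 2.85
tool_pos: [0.4661, 0.1179, 0.0282]
tcp_rot: [-2.222, 2.22, -0.002]
contact_force: [0.1, 0.6, -1.9]
gripper_width: 0.0151
```

Request:
{"name": "play_rows", "arguments": {"increments": "-0.0008 0.0005 0 0 0 0 -1;-0.0008 0.0005 0 0 0 0 -1;-0.0008 0.0005 0 0 0 0 -1;0 0 0 0 0 0 -1"}}

```text
time: 3.18
tool_pos: [0.4643, 0.1204, 0.0277]
tcp_rot: [-2.222, 2.22, -0.001]
contact_force: [0.4, 1.1, 2.9]
gripper_width: 0.015
```

Request:
{"name": "play_rows", "arguments": {"increments": "-0.0008 0.0005 0 0 0 0 -1;0 0 0 0 0 0 -1"}}

```text
time: 3.35
tool_pos: [0.464, 0.1211, 0.0276]
tcp_rot: [-2.222, 2.22, -0.001]
contact_force: [-0.3, -0.7, 4.8]
gripper_width: 0.0149
```

Request:
{"name": "play_rows", "arguments": {"increments": "-0.0008 0.0005 0 0 0 0 -1;0 0 0 0 0 0 -1"}}

```text
time: 3.52
tool_pos: [0.4636, 0.1219, 0.0276]
tcp_rot: [-2.222, 2.22, -0.002]
contact_force: [0.3, -2.2, 5.6]
gripper_width: 0.0148
```

Request:
{"name": "play_rows", "arguments": {"increments": "-0.0008 0.0005 0 0 0 0 -1;0 0 0 0 0 0 -1"}}

```text
time: 3.68
tool_pos: [0.4636, 0.1221, 0.0277]
tcp_rot: [-2.222, 2.219, -0.004]
contact_force: [2.3, -5.7, 5.1]
gripper_width: 0.0148
```

Request:
{"name": "play_rows", "arguments": {"increments": "-0.0008 0.0005 0 0 0 0 -1;0 0 0 0 0 0 -1"}}

```text
time: 3.85
tool_pos: [0.4636, 0.1224, 0.0278]
tcp_rot: [-2.223, 2.219, -0.006]
contact_force: [3.3, -8.5, 4.5]
gripper_width: 0.0149
```

Request:
{"name": "play_rows", "arguments": {"increments": "-0.0006 -0.0017 0 0 0 0 -1;-0.001 -0.0017 0 0 0 0 -1;-0.0009 -0.0018 0 0 0 0 -1;-0.0008 -0.0018 0 0 0 0 -1;0 0 0 0 0 0 -1"}}

```text
time: 4.27
tool_pos: [0.4698, 0.1257, 0.0277]
tcp_rot: [2.223, -2.219, 0.004]
contact_force: [0.2, -9.4, 7.8]
gripper_width: 0.0149
```

Request:
{"name": "play_rows", "arguments": {"increments": "-0.0006 -0.0019 0 0 0 0 -1;-0.0005 -0.0019 0 0 0 0 -1;0 0 0 0 0 0 -1"}}

```text
time: 4.52
tool_pos: [0.4732, 0.1271, 0.0277]
tcp_rot: [2.222, -2.219, 0.002]
contact_force: [-0.7, -8.6, 7.6]
gripper_width: 0.015
```

Request:
{"name": "play_rows", "arguments": {"increments": "-0.0004 -0.0019 0 0 0 0 -1;-0.0003 -0.0019 0 0 0 0 -1;0 0 0 0 0 0 -1"}}

```text
time: 4.77
tool_pos: [0.4766, 0.1279, 0.0277]
tcp_rot: [2.222, -2.219, 0.001]
contact_force: [-2.5, -6.4, 9.9]
gripper_width: 0.0148
```

Request:
{"name": "play_rows", "arguments": {"increments": "-0.0002 -0.0015 0 0 0 0 -1;-0.0002 -0.0015 0 0 0 0 -1;0 0 0 0 0 0 -1"}}

```text
time: 5.02
tool_pos: [0.4794, 0.1286, 0.0276]
tcp_rot: [2.222, -2.219, -0.0]
contact_force: [-3.7, -4.3, 8.0]
gripper_width: 0.0149
```

Request:
{"name": "play_rows", "arguments": {"increments": "0.0006 0 0 0 0 0 -0.4;0 0 0 0 0 0 -0.4;0 0 0 0 0 0 -0.4;0 0 -0.02 0 0 0 -0.4;0 0 -0.025 0 0 0 -0.4;0.02 0.01 0 0 0 0 -0.4;0.02 0.01 0 0 0 0 -0.4;0.016 0.009 0 0 0 0 -0.4;0 0 0 0 0 0 -0.4;0 0 0 0 0 0 -0.4"}}

```text
time: 5.85
tool_pos: [0.4507, 0.0721, 0.0723]
tcp_rot: [-2.221, 2.222, 0.001]
contact_force: [0.1, 0.5, -0.3]
gripper_width: 0.0256
```

Request:
{"name": "play_rows", "arguments": {"increments": "0 0 0.02 0 0 0 -0.4;0 0 0.015 0 0 0 -0.4;0 0 0.01 0 0 0 -0.4;0 0 0 0 0 0 -1;0 0 0 0 0 0 -1;0 0 0 0 0 0 -1;0.0004 0.001 0 0 0 0 -1;0.0004 0.001 0 0 0 0 -1;0.0004 0.001 0 0 0 0 -1;0 0 0 0 0 0 -1"}}

```text
time: 6.68
tool_pos: [0.4477, 0.0711, 0.0276]
tcp_rot: [-2.222, 2.221, -0.0]
contact_force: [-0.3, -0.6, 0.0]
gripper_width: 0.0147
```

Request:
{"name": "play_rows", "arguments": {"increments": "0.0004 0.001 0 0 0 0 -1;0 0 0 0 0 0 -1"}}

```text
time: 6.85
tool_pos: [0.4472, 0.0708, 0.0275]
tcp_rot: [-2.221, 2.22, -0.001]
contact_force: [2.1, -0.1, -0.5]
gripper_width: 0.015
```

Request:
{"name": "play_rows", "arguments": {"increments": "0.0018 -0.0006 0 0 0 0 -1;0.0018 -0.0008 0 0 0 0 -1;0.0018 -0.0009 0 0 0 0 -1;0.0017 -0.001 0 0 0 0 -1;0 0 0 0 0 0 -1"}}

```text
time: 7.27
tool_pos: [0.4507, 0.0634, 0.0274]
tcp_rot: [-2.221, 2.22, -0.001]
contact_force: [4.9, 2.4, -0.1]
gripper_width: 0.0149
```

Request:
{"name": "play_rows", "arguments": {"increments": "0.0016 -0.0011 0 0 0 0 -1;0.0016 -0.0012 0 0 0 0 -1;0 0 0 0 0 0 -1"}}

```text
time: 7.52
tool_pos: [0.4527, 0.0605, 0.0273]
tcp_rot: [-2.222, 2.22, -0.0]
contact_force: [3.2, 3.3, -1.3]
gripper_width: 0.0154
```

Request:
{"name": "play_rows", "arguments": {"increments": "0.0015 -0.0013 0 0 0 0 -1;0.0007 -0.0007 0 0 0 0 -1;0 0 0 0 0 0 -1"}}

```text
time: 7.77
tool_pos: [0.4544, 0.0583, 0.0273]
tcp_rot: [2.222, -2.221, -0.0]
contact_force: [2.2, 3.2, -1.4]
gripper_width: 0.0152
```

Request:
{"name": "play_rows", "arguments": {"increments": "0.0007 -0.0007 0 0 0 0 -1;0.0007 -0.0007 0 0 0 0 -1;0 0 0 0 0 0 -1"}}

```text
time: 8.02
tool_pos: [0.4556, 0.057, 0.0272]
tcp_rot: [2.222, -2.22, -0.001]
contact_force: [1.6, 4.0, -0.8]
gripper_width: 0.0152
```

Request:
{"name": "play_rows", "arguments": {"increments": "0.0007 -0.0008 0 0 0 0 -1;0.0006 -0.0008 0 0 0 0 -1;0 0 0 0 0 0 -1"}}

```text
time: 8.27
tool_pos: [0.4567, 0.0559, 0.0271]
tcp_rot: [2.222, -2.22, -0.003]
contact_force: [2.1, 5.3, -1.2]
gripper_width: 0.0152
```

Request:
{"name": "play_rows", "arguments": {"increments": "0.0006 -0.0008 0 0 0 0 -1;0 0 0 0 0 0 -1"}}

```text
time: 8.43
tool_pos: [0.4575, 0.0553, 0.0271]
tcp_rot: [2.222, -2.22, -0.003]
contact_force: [0.1, 5.6, -1.4]
gripper_width: 0.0152
```

Request:
{"name": "play_rows", "arguments": {"increments": "0 0 0 0 0 0 -0.3;0 0 0 0 0 0 -0.3;0 0 0 0 0 0 -0.3;0 0 -0.03 0 0 0 -0.3;0 0 -0.04 0 0 0 -0.3;0.039 -0.008 0 0 0 0 -0.2;0.039 -0.008 0 0 0 0 -0.2;0.039 -0.008 0 0 0 0 -0.2;0.039 -0.008 0 0 0 0 -0.2;0.039 -0.008 0 0 0 0 -0.2;0 0 0 0 0 0 -0.2;0 0 0 0 0 0 -0.2"}}

```text
time: 9.43
tool_pos: [0.4982, -0.1419, 0.097]
tcp_rot: [2.218, -2.224, -0.0]
contact_force: [-0.5, 1.0, 0.7]
gripper_width: 0.034
```

```bash
cat > look.py <<'E'
import sys
from h import *
k=sys.argv[1]
o=bot.get_obs(); print(o['tool_pos'].round(4),o['gripper_width'])
S={}
for n in('top','scene'):
    d=cam(n); np.savez(n+k+'.npz',**d); print(n)
    for s in stems(d,(.047,.064),(.42,.56),(.01,.16)): print(s, 'flange-circle centre rel .488,.0867:', (s[0][:2]-[.488,.0867]).round(4))
    S[n]=d
f=S['top']['frame'][262:358,230:326]; g=S['scene']['frame'][180:256,305:391]
im=np.zeros((400,800,3),np.uint8); im[:,:400]=cv2.resize(f,(400,400),interpolation=cv2.INTER_CUBIC); im[:354,400:]=cv2.resize(g,(400,354),interpolation=cv2.INTER_CUBIC)
save('look%s.png'%k,im)
E
python3 look.py 1
```

```text
[ 0.4982 -0.1419  0.097 ] 0.033992795471654284
top
(array([0.5261, 0.0749, 0.0538]), 69, np.float64(283.0), np.float64(287.0)) flange-circle centre rel .488,.0867: [ 0.0381 -0.0118]
(array([0.518 , 0.1159, 0.0529]), 67, np.float64(259.5), np.float64(291.7)) flange-circle centre rel .488,.0867: [0.03   0.0292]
(array([0.4967, 0.0449, 0.0539]), 65, np.float64(300.1), np.float64(303.8)) flange-circle centre rel .488,.0867: [ 0.0087 -0.0418]
(array([0.4781, 0.1287, 0.0537]), 68, np.float64(251.9), np.float64(314.7)) flange-circle centre rel .488,.0867: [-0.0099  0.042 ]
(array([0.4566, 0.0567, 0.0533]), 66, np.float64(293.3), np.float64(327.1)) flange-circle centre rel .488,.0867: [-0.0314 -0.03  ]
scene
(array([0.4581, 0.053 , 0.0534]), 38, np.float64(329.7), np.float64(197.3)) flange-circle centre rel .488,.0867: [-0.0299 -0.0337]
(array([0.4791, 0.1254, 0.0533]), 35, np.float64(361.0), np.float64(199.3)) flange-circle centre rel .488,.0867: [-0.0089  0.0387]
(array([0.4984, 0.0415, 0.0534]), 33, np.float64(328.5), np.float64(211.6)) flange-circle centre rel .488,.0867: [ 0.0104 -0.0452]
(array([0.5193, 0.1126, 0.0534]), 37, np.float64(359.8), np.float64(213.7)) flange-circle centre rel .488,.0867: [0.0313 0.0259]
(array([0.5278, 0.0718, 0.0537]), 38, np.float64(343.8), np.float64(219.5)) flange-circle centre rel .488,.0867: [ 0.0398 -0.0149]
```

View pics/look1.png

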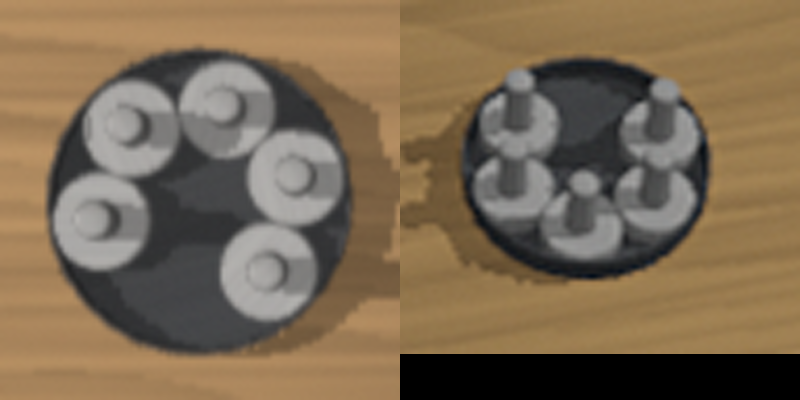

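The picture shows the ring of five closed up, with flanges touching and one slot open at lower left (crop ~(130,290)). The middle is clear. Now I'll pick up the near spare.

Request:
{"name": "play_rows", "arguments": {"increments": "-0.003 0.0005 0.03 0 0 0 -0.2;0 0 0.03 0 0 0 -0.2;0 0 0.0125 0 0 0 -0.2;0 0 0 0 0 0 -0.2;0 0 0 0 0 0 -1;0 0 0 0 0 0 -1;0 0 0 0 0 0 -1;0 0 0 0 0 0 -1;0 0 0 0 0 0 -1"}}

```text
time: 10.28
tool_pos: [0.4983, -0.137, 0.0257]
tcp_rot: [-2.222, 2.22, -0.002]
contact_force: [0.5, 2.2, 4.3]
gripper_width: 0.015
```

Request:
{"name": "play_rows", "arguments": {"increments": "0 0 -0.035 0 0 0 -1;0 0 -0.04 0 0 0 -1;-0.0336 0.0073 0 0 0 0 -1;-0.0336 0.0073 0 0 0 0 -1;-0.0336 0.0073 0 0 0 0 -1;-0.0336 0.0072 0 0 0 0 -1;-0.0336 0.0072 0 0 0 0 -1;-0.0336 0.0072 0 0 0 0 -1;-0.0336 0.0072 0 0 0 0 -1;0 0 0 0 0 0 -1;0 0 0.025 0 0 0 -1;0 0 0.024 0 0 0 -1;0 0 0 0 0 0 -1;0 0 0 0 0 0 -1"}}

```text
time: 11.45
tool_pos: [0.4467, 0.098, 0.0508]
tcp_rot: [2.221, -2.22, -0.002]
contact_force: [0.8, -0.3, -0.7]
gripper_width: 0.0149
```

Request:
{"name": "play_rows", "arguments": {"increments": "0 -0.0013 0.004 0 0 0 -1;0 0 0.003 0 0 0 -1;0 0 0 0 0 0 -1"}}

```text
time: 11.7
tool_pos: [0.4486, 0.098, 0.0442]
tcp_rot: [-2.222, 2.22, -0.001]
contact_force: [-0.6, 0.0, -1.2]
gripper_width: 0.015
```

Request:
{"name": "play_rows", "arguments": {"increments": "0 0 0.002 0 0 0 -1;0 0 0.002 0 0 0 -1;0 0 0 0 0 0 -1"}}

```text
time: 11.95
tool_pos: [0.4482, 0.0982, 0.0397]
tcp_rot: [2.222, -2.221, -0.0]
contact_force: [0.3, 0.0, -0.6]
gripper_width: 0.015
```

Request:
{"name": "play_rows", "arguments": {"increments": "0 0 0.002 0 0 0 -1;0 0 0 0 0 0 -1"}}

```text
time: 12.12
tool_pos: [0.4482, 0.0982, 0.0376]
tcp_rot: [2.222, -2.22, -0.0]
contact_force: [-0.5, 1.1, -0.1]
gripper_width: 0.0149
```

Peg bottom is below the neighbours' tops with no force. Continuing down.

Request:
{"name": "play_rows", "arguments": {"increments": "0 0 0.002 0 0 0 -1;0 0 0.002 0 0 0 -1;0 0 0 0 0 0 -1"}}

```text
time: 12.37
tool_pos: [0.4481, 0.0982, 0.0335]
tcp_rot: [2.222, -2.22, -0.001]
contact_force: [-0.2, 0.4, -0.6]
gripper_width: 0.0147
```

Request:
{"name": "play_rows", "arguments": {"increments": "0 0 0.002 0 0 0 -1;0 0 0.001 0 0 0 -1;0 0 0 0 0 0 -1"}}

```text
time: 12.62
tool_pos: [0.4482, 0.0982, 0.0306]
tcp_rot: [2.222, -2.22, -0.0]
contact_force: [-0.6, 0.2, -1.9]
gripper_width: 0.0147
```

Request:
{"name": "play_rows", "arguments": {"increments": "0 0 0.001 0 0 0 -1;0 0 0 0 0 0 -1"}}

```text
time: 12.78
tool_pos: [0.4483, 0.0982, 0.0297]
tcp_rot: [2.222, -2.221, -0.0]
contact_force: [-0.7, 0.1, -0.4]
gripper_width: 0.0148
```

Down 0.7 mm more, then push outward (−x, +y) to the wall.

Request:
{"name": "play_rows", "arguments": {"increments": "0 0 0.0007 0 0 0 -1;0 0 0 0 0 0 -1"}}

```text
time: 12.95
tool_pos: [0.4483, 0.0982, 0.0291]
tcp_rot: [2.222, -2.221, -0.0]
contact_force: [0.4, 0.0, -1.7]
gripper_width: 0.0149
```

Request:
{"name": "play_rows", "arguments": {"increments": "-0.0003 0.001 0 0 0 0 -1;-0.0002 0.0007 0 0 0 0 -1;0 0 0 0 0 0 -1"}}

```text
time: 13.2
tool_pos: [0.4467, 0.0987, 0.0292]
tcp_rot: [-2.222, 2.22, -0.001]
contact_force: [0.4, 0.4, -1.9]
gripper_width: 0.0148
```

Request:
{"name": "play_rows", "arguments": {"increments": "-0.0002 0.0006 0.0005 0 0 0 -1;0 0 0 0 0 0 -1"}}

```text
time: 13.37
tool_pos: [0.4466, 0.0988, 0.0288]
tcp_rot: [-2.222, 2.22, -0.002]
contact_force: [2.6, -0.7, -0.1]
gripper_width: 0.0149
```

Request:
{"name": "play_rows", "arguments": {"increments": "-0.0002 0.0006 0.0005 0 0 0 -1;0 0 0 0 0 0 -1"}}

```text
time: 13.53
tool_pos: [0.4467, 0.0988, 0.0288]
tcp_rot: [-2.221, 2.219, -0.004]
contact_force: [3.6, -1.7, 5.4]
gripper_width: 0.0146
```

Request:
{"name": "play_rows", "arguments": {"increments": "0 -0.0006 -0.0005 0 0 0 -0.4;0 0 0 0 0 0 -0.4;0 0 0 0 0 0 -0.4;0 0 -0.03 0 0 0 -0.4;0 0 -0.04 0 0 0 -0.3;0.0299 -0.0212 0 0 0 0 -0.2;0.0299 -0.0212 0 0 0 0 -0.2;0.0299 -0.0212 0 0 0 0 -0.2;0.0299 -0.0212 0 0 0 0 -0.2;0.0299 -0.0212 0 0 0 0 -0.2;0.0299 -0.0212 0 0 0 0 -0.2;0.0299 -0.0212 0 0 0 0 -0.2;0.0299 -0.0212 0 0 0 0 -0.2;0 0 0 0 0 0 -0.2;0 0 0 0 0 0 -0.2"}}

```text
time: 14.78
tool_pos: [0.6157, -0.1411, 0.0975]
tcp_rot: [2.22, -2.222, -0.003]
contact_force: [-1.6, -0.1, -1.0]
gripper_width: 0.0339
```

```bash
python3 look.py 2
```

```text
[ 0.6157 -0.1411  0.0975] 0.033867412925440696
top
(array([0.5263, 0.0749, 0.0535]), 67, np.float64(283.0), np.float64(286.9)) flange-circle centre rel .488,.0867: [ 0.0383 -0.0118]
(array([0.5181, 0.1158, 0.0536]), 67, np.float64(259.6), np.float64(291.7)) flange-circle centre rel .488,.0867: [0.0301 0.0291]
(array([0.4967, 0.045 , 0.0532]), 66, np.float64(300.1), np.float64(303.8)) flange-circle centre rel .488,.0867: [ 0.0087 -0.0417]
(array([0.4783, 0.1288, 0.0536]), 66, np.float64(251.8), np.float64(314.6)) flange-circle centre rel .488,.0867: [-0.0097  0.0421]
(array([0.4566, 0.0569, 0.0536]), 66, np.float64(293.2), np.float64(327.1)) flange-circle centre rel .488,.0867: [-0.0314 -0.0298]
(array([0.446 , 0.099 , 0.0534]), 69, np.float64(268.8), np.float64(333.3)) flange-circle centre rel .488,.0867: [-0.042   0.0123]
scene
(array([0.4469, 0.0958, 0.0528]), 37, np.float64(345.9), np.float64(191.0)) flange-circle centre rel .488,.0867: [-0.0411  0.0091]
(array([0.4578, 0.0534, 0.0532]), 37, np.float64(329.9), np.float64(197.3)) flange-circle centre rel .488,.0867: [-0.0302 -0.0333]
(array([0.4791, 0.1255, 0.0527]), 37, np.float64(361.0), np.float64(199.5)) flange-circle centre rel .488,.0867: [-0.0089  0.0388]
(array([0.4991, 0.0414, 0.0537]), 35, np.float64(328.6), np.float64(211.8)) flange-circle centre rel .488,.0867: [ 0.0111 -0.0453]
(array([0.5193, 0.1125, 0.0536]), 36, np.float64(359.8), np.float64(213.7)) flange-circle centre rel .488,.0867: [0.0313 0.0258]
(array([0.5275, 0.0717, 0.0534]), 38, np.float64(343.8), np.float64(219.5)) flange-circle centre rel .488,.0867: [ 0.0395 -0.015 ]
```

View pics/look2.png

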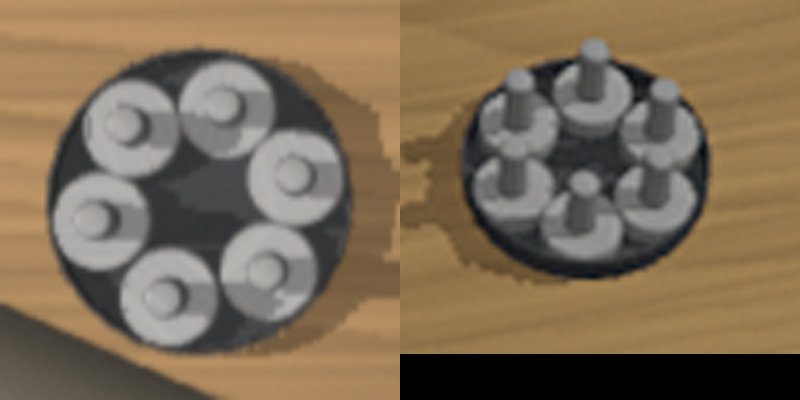

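The ring now holds six, with the middle open. The top-right peg at crop (295,175) sits about 1 mm inside the wall, so I'll ease it out to leave room for the centre spare.

Request:
{"name": "play_rows", "arguments": {"increments": "-0.0359 0.0147 0 0 0 0 -0.4;-0.0359 0.0147 0 0 0 0 -0.4;-0.0359 0.0147 0 0 0 0 -0.4;-0.0359 0.0147 0 0 0 0 -0.4;-0.0359 0.0147 0 0 0 0 -0.4;-0.0359 0.0147 0 0 0 0 -0.4;0 0 0 0 0 0 -0.4;0 0 0.03 0 0 0 -0.4;0 0 0.025 0 0 0 -0.4;0 0 0.0145 0 0 0 -0.4;0 0 0 0 0 0 -0.4;0 0 0 0 0 0 -1;0 0 0 0 0 0 -1;0 0 0 0 0 0 -1;0 0 0 0 0 0 -1"}}

```text
time: 16.13
tool_pos: [0.5277, 0.0754, 0.0301]
tcp_rot: [-2.222, 2.22, -0.002]
contact_force: [1.0, 0.2, -1.7]
gripper_width: 0.0151
```

Request:
{"name": "play_rows", "arguments": {"increments": "0.0002 -0.0008 0 0 0 0 -1;0.0002 -0.0007 0 0 0 0 -1;0 0 0 0 0 0 -1"}}

```text
time: 16.38
tool_pos: [0.5284, 0.0751, 0.0291]
tcp_rot: [2.222, -2.22, -0.002]
contact_force: [-3.0, -0.2, 0.4]
gripper_width: 0.0152
```

Request:
{"name": "play_rows", "arguments": {"increments": "0.0002 -0.0007 0 0 0 0 -1;0 0 0 0 0 0 -1"}}

```text
time: 16.55
tool_pos: [0.5286, 0.075, 0.029]
tcp_rot: [2.221, -2.219, -0.003]
contact_force: [-5.5, 1.7, 2.0]
gripper_width: 0.015
```

Request:
{"name": "play_rows", "arguments": {"increments": "0 0.0005 0 0 0 0 -0.4;0 0 0 0 0 0 -0.4;0 0 0 0 0 0 -0.4;0 0 -0.03 0 0 0 -0.4;0 0 -0.04 0 0 0 -0.3;0.0356 -0.0146 0 0 0 0 -0.2;0.0356 -0.0146 0 0 0 0 -0.2;0.0356 -0.0146 0 0 0 0 -0.2;0.0356 -0.0146 0 0 0 0 -0.2;0.0356 -0.0146 0 0 0 0 -0.2;0.0356 -0.0146 0 0 0 0 -0.2;0 0 0 0 0 0 -0.2;0 0 0 0 0 0 -0.2"}}

```text
time: 17.63
tool_pos: [0.6173, -0.1409, 0.0986]
tcp_rot: [-2.219, 2.224, -0.001]
contact_force: [-0.6, 0.1, 0.3]
gripper_width: 0.034
```

```bash
python3 look.py 3; python3 - <<'E'
from h import *
for n in('top','scene'):
    d=dict(np.load(n+'3.npz'))
    for s in stems(d,(.046,.06),(.42,.64),(-.16,-.1)): print(n,s)
E
```

```text
[ 0.6173 -0.1409  0.0986] 0.03403234999120022
top
(array([0.5279, 0.0751, 0.0532]), 67, np.float64(282.9), np.float64(286.0)) flange-circle centre rel .488,.0867: [ 0.0399 -0.0116]
(array([0.5174, 0.1166, 0.0532]), 67, np.float64(259.1), np.float64(292.1)) flange-circle centre rel .488,.0867: [0.0294 0.0299]
(array([0.4967, 0.045 , 0.0535]), 66, np.float64(300.1), np.float64(303.8)) flange-circle centre rel .488,.0867: [ 0.0087 -0.0417]
(array([0.4771, 0.1283, 0.0536]), 67, np.float64(252.1), np.float64(315.3)) flange-circle centre rel .488,.0867: [-0.0109  0.0416]
(array([0.4566, 0.0569, 0.0536]), 66, np.float64(293.2), np.float64(327.1)) flange-circle centre rel .488,.0867: [-0.0314 -0.0298]
(array([0.446 , 0.099 , 0.0537]), 69, np.float64(268.8), np.float64(333.3)) flange-circle centre rel .488,.0867: [-0.042   0.0123]
scene
(array([0.4467, 0.0954, 0.0525]), 36, np.float64(345.8), np.float64(191.0)) flange-circle centre rel .488,.0867: [-0.0413  0.0087]
(array([0.4581, 0.0531, 0.0528]), 40, np.float64(329.8), np.float64(197.5)) flange-circle centre rel .488,.0867: [-0.0299 -0.0336]
(array([0.4781, 0.125 , 0.0529]), 37, np.float64(360.7), np.float64(199.1)) flange-circle centre rel .488,.0867: [-0.0099  0.0383]
(array([0.4989, 0.0412, 0.0533]), 36, np.float64(328.5), np.float64(211.8)) flange-circle centre rel .488,.0867: [ 0.0109 -0.0455]
(array([0.5183, 0.1131, 0.0534]), 38, np.float64(359.9), np.float64(213.3)) flange-circle centre rel .488,.0867: [0.0303 0.0264]
(array([0.5293, 0.0719, 0.0533]), 39, np.float64(344.0), np.float64(220.1)) flange-circle centre rel .488,.0867: [ 0.0413 -0.0148]
top (array([ 0.6135, -0.1393,  0.0501]), 11, np.float64(403.7), np.float64(237.7))
scene (array([ 0.6169, -0.1425,  0.0509]), 41, np.float64(257.9), np.float64(269.7))
```

Request:
{"name": "play_rows", "arguments": {"increments": "-0.002 0.0008 0.03 0 0 0 -0.2;0 0 0.03 0 0 0 -0.2;0 0 0.0125 0 0 0 -0.2;0 0 0 0 0 0 -0.2;0 0 0 0 0 0 -0.2;0 0 0 0 0 0 -1;0 0 0 0 0 0 -1;0 0 0 0 0 0 -1;0 0 0 0 0 0 -1;0 0 0 0 0 0 -1"}}

```text
time: 18.57
tool_pos: [0.6169, -0.1367, 0.0284]
tcp_rot: [-2.221, 2.219, -0.004]
contact_force: [-0.2, 2.1, 7.6]
gripper_width: 0.0149
```

Request:
{"name": "play_rows", "arguments": {"increments": "0 0 -0.035 0 0 0 -1;0 0 -0.04 0 0 0 -1;-0.0319 0.0184 0 0 0 0 -1;-0.0319 0.0184 0 0 0 0 -1;-0.0319 0.0184 0 0 0 0 -1;-0.0319 0.0184 0 0 0 0 -1;-0.0319 0.0184 0 0 0 0 -1;-0.0319 0.0183 0 0 0 0 -1;-0.0319 0.0183 0 0 0 0 -1;0 0 0 0 0 0 -1;0 0 0.025 0 0 0 -1;0 0 0.022 0 0 0 -1;0 0 0 0 0 0 -1;0 0 0 0 0 0 -1"}}

```text
time: 19.73
tool_pos: [0.4872, 0.0862, 0.0547]
tcp_rot: [2.221, -2.22, -0.002]
contact_force: [0.6, -1.0, 0.3]
gripper_width: 0.0146
```

```bash
python3 look.py 4
```

```text
[0.4872 0.0862 0.0547] 0.01456292379476299
top
scene
(array([0.448 , 0.0963, 0.054 ]), 18, np.float64(346.3), np.float64(191.0)) flange-circle centre rel .488,.0867: [-0.04    0.0096]
(array([0.4602, 0.0489, 0.0521]), 14, np.float64(328.3), np.float64(198.6)) flange-circle centre rel .488,.0867: [-0.0278 -0.0378]
(array([0.4782, 0.125 , 0.0532]), 36, np.float64(360.7), np.float64(199.1)) flange-circle centre rel .488,.0867: [-0.0098  0.0383]
(array([0.4936, 0.084 , 0.0581]), 31, np.float64(345.6), np.float64(205.8)) flange-circle centre rel .488,.0867: [ 0.0056 -0.0027]
(array([0.499 , 0.0411, 0.0536]), 35, np.float64(328.5), np.float64(211.8)) flange-circle centre rel .488,.0867: [ 0.011  -0.0456]
(array([0.5185, 0.1134, 0.053 ]), 39, np.float64(360.1), np.float64(213.5)) flange-circle centre rel .488,.0867: [0.0305 0.0267]
(array([0.5296, 0.072 , 0.053 ]), 41, np.float64(344.0), np.float64(220.3)) flange-circle centre rel .488,.0867: [ 0.0416 -0.0147]
```

View pics/look4.png

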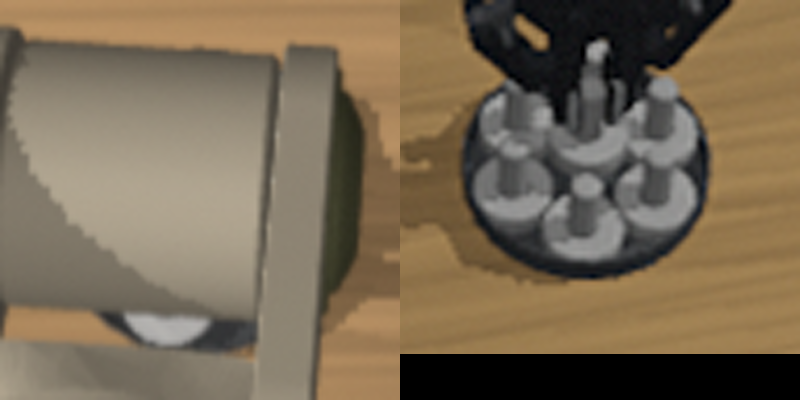

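The spare hangs upright over the middle. Now I'll feel it down in small steps.

Request:
{"name": "play_rows", "arguments": {"increments": "0 -0.0005 0.004 0 0 0 -1;0 0 0.003 0 0 0 -1;0 0 0.002 0 0 0 -1;0 0 0 0 0 0 -1"}}

```text
time: 20.17
tool_pos: [0.4877, 0.0864, 0.0454]
tcp_rot: [2.222, -2.22, -0.0]
contact_force: [-0.2, -0.3, -1.2]
gripper_width: 0.0149
```

Request:
{"name": "play_rows", "arguments": {"increments": "0 0 0.001 0 0 0 -1;0 0 0 0 0 0 -1"}}

```text
time: 20.33
tool_pos: [0.4878, 0.0864, 0.0446]
tcp_rot: [2.222, -2.221, -0.0]
contact_force: [-0.3, 0.5, -0.8]
gripper_width: 0.015
```

Request:
{"name": "play_rows", "arguments": {"increments": "0 0 0.001 0 0 0 -1;0 0 0 0 0 0 -1"}}

```text
time: 20.5
tool_pos: [0.4878, 0.0864, 0.0435]
tcp_rot: [2.222, -2.22, -0.0]
contact_force: [-0.8, -0.0, -1.0]
gripper_width: 0.0149
```

Request:
{"name": "play_rows", "arguments": {"increments": "0 0 0.001 0 0 0 -1;0 0 0 0 0 0 -1"}}

```text
time: 20.67
tool_pos: [0.4877, 0.0864, 0.0425]
tcp_rot: [2.222, -2.22, -0.0]
contact_force: [-0.0, -0.6, -0.9]
gripper_width: 0.0147
```

Request:
{"name": "play_rows", "arguments": {"increments": "0 0 0.001 0 0 0 -1;0 0 0 0 0 0 -1"}}

```text
time: 20.83
tool_pos: [0.4877, 0.0864, 0.0415]
tcp_rot: [2.222, -2.221, -0.0]
contact_force: [0.6, 0.2, -1.2]
gripper_width: 0.0149
```

Request:
{"name": "play_rows", "arguments": {"increments": "0 0 0.001 0 0 0 -1;0 0 0 0 0 0 -1"}}

```text
time: 21.0
tool_pos: [0.4877, 0.0864, 0.0405]
tcp_rot: [2.222, -2.221, -0.0]
contact_force: [0.2, -0.4, -0.8]
gripper_width: 0.0151
```

Request:
{"name": "play_rows", "arguments": {"increments": "0 0 0.001 0 0 0 -1;0 0 0 0 0 0 -1"}}

```text
time: 21.17
tool_pos: [0.4877, 0.0864, 0.0395]
tcp_rot: [2.222, -2.22, -0.0]
contact_force: [0.7, -1.3, -1.0]
gripper_width: 0.015
```

Request:
{"name": "play_rows", "arguments": {"increments": "0 0 0.0015 0 0 0 -1;0 0 0 0 0 0 -1"}}

```text
time: 21.33
tool_pos: [0.4877, 0.0864, 0.0379]
tcp_rot: [2.222, -2.22, -0.0]
contact_force: [-0.3, -0.2, -1.6]
gripper_width: 0.0146
```

Request:
{"name": "play_rows", "arguments": {"increments": "0 0 0.0015 0 0 0 -1;0 0 0 0 0 0 -1"}}

```text
time: 21.5
tool_pos: [0.4877, 0.0864, 0.0364]
tcp_rot: [2.222, -2.22, -0.0]
contact_force: [0.1, 0.5, -0.3]
gripper_width: 0.0148
```

Request:
{"name": "play_rows", "arguments": {"increments": "0 0 0.0015 0 0 0 -1;0 0 0 0 0 0 -1"}}

```text
time: 21.67
tool_pos: [0.4877, 0.0864, 0.0349]
tcp_rot: [2.222, -2.22, -0.0]
contact_force: [-0.8, -0.2, -0.0]
gripper_width: 0.0151
```

Request:
{"name": "play_rows", "arguments": {"increments": "0 0 0.0015 0 0 0 -1;0 0 0 0 0 0 -1"}}

```text
time: 21.83
tool_pos: [0.4877, 0.0864, 0.0334]
tcp_rot: [2.222, -2.22, -0.0]
contact_force: [0.4, 0.0, -1.2]
gripper_width: 0.0149
```

Request:
{"name": "play_rows", "arguments": {"increments": "0 0 0.001 0 0 0 -1;0 0 0 0 0 0 -1"}}

```text
time: 22.0
tool_pos: [0.4878, 0.0864, 0.0325]
tcp_rot: [2.222, -2.221, -0.0]
contact_force: [-0.4, -0.4, -0.6]
gripper_width: 0.0148
```

Request:
{"name": "play_rows", "arguments": {"increments": "0 0 0.001 0 0 0 -1;0 0 0 0 0 0 -1"}}

```text
time: 22.17
tool_pos: [0.4877, 0.0864, 0.0315]
tcp_rot: [2.222, -2.22, -0.0]
contact_force: [0.3, -0.7, -1.5]
gripper_width: 0.0149
```

Request:
{"name": "play_rows", "arguments": {"increments": "0 0 0.0008 0 0 0 -1;0 0 0 0 0 0 -1"}}

```text
time: 22.33
tool_pos: [0.4878, 0.0864, 0.0314]
tcp_rot: [-2.222, 2.22, -0.001]
contact_force: [-2.7, -0.3, 6.1]
gripper_width: 0.015
```

Floor felt at TCP z = 31.4 mm, exactly 3 mm above the shelf grip height. Releasing and backing off for the check.

Request:
{"name": "play_rows", "arguments": {"increments": "0 0 -0.0006 0 0 0 -0.4;0 0 0 0 0 0 -0.4;0 0 0 0 0 0 -0.4;0 0 -0.02 0 0 0 -0.4;0 0 -0.03 0 0 0 -0.4;0 0 -0.04 0 0 0 -0.4;0.035 0 -0.015 0 0 0 -0.4;0.04 0 0 0 0 0 -0.4;0.04 0 0 0 0 0 -0.4;0.04 0 0 0 0 0 -0.4;0.04 0 0 0 0 0 -0.4;0.02 0 0 0 0 0 -0.4;0 0 0 0 0 0 -0.4;0 0 0 0 0 0 -0.4"}}

```text
time: 23.5
tool_pos: [0.4878, -0.1293, 0.1361]
tcp_rot: [-2.22, 2.223, 0.001]
contact_force: [0.5, 0.2, 0.3]
gripper_width: 0.0256
```

```bash
python3 look.py 5; python3 - <<'E'
from h import *
b=dict(np.load('top5.npz'))['frame']; a=dict(np.load('top0.npz'))['frame']
save('top5.png',b)
c=dict(np.load('top5.npz')); P=cloud(c); L=[]
# flange-top heights near each stem
for s in stems(c,(.047,.064),(.42,.56),(.01,.16)):
    r=np.hypot(P[...,0]-s[0][0],P[...,1]-s[0][1]); k=(r>.011)&(r<.018)&(P[...,2]<.03); print(s[0][:2],P[k][:,2].mean().round(4),P[k][:,2].std().round(4))
E
```

```text
[ 0.4878 -0.1293  0.1361] 0.025600809717312916
top
(array([0.528 , 0.0753, 0.054 ]), 65, np.float64(282.8), np.float64(285.9)) flange-circle centre rel .488,.0867: [ 0.04   -0.0114]
(array([0.5174, 0.1167, 0.0533]), 70, np.float64(259.1), np.float64(292.0)) flange-circle centre rel .488,.0867: [0.0294 0.03  ]
(array([0.4966, 0.0449, 0.0537]), 65, np.float64(300.1), np.float64(303.9)) flange-circle centre rel .488,.0867: [ 0.0086 -0.0418]
(array([0.4863, 0.0869, 0.0536]), 67, np.float64(276.0), np.float64(309.9)) flange-circle centre rel .488,.0867: [-0.0017  0.0002]
(array([0.4772, 0.1284, 0.0539]), 65, np.float64(252.0), np.float64(315.2)) flange-circle centre rel .488,.0867: [-0.0108  0.0417]
(array([0.4566, 0.0567, 0.054 ]), 67, np.float64(293.2), np.float64(327.1)) flange-circle centre rel .488,.0867: [-0.0314 -0.03  ]
(array([0.4458, 0.099 , 0.0536]), 68, np.float64(268.9), np.float64(333.4)) flange-circle centre rel .488,.0867: [-0.0422  0.0123]
scene
(array([0.447 , 0.0956, 0.0533]), 35, np.float64(345.9), np.float64(190.9)) flange-circle centre rel .488,.0867: [-0.041   0.008
[... 295 characters left out ...]
]), 39, np.float64(344.9), np.float64(205.1)) flange-circle centre rel .488,.0867: [-0.0002 -0.0031]
(array([0.4987, 0.0415, 0.0539]), 33, np.float64(328.6), np.float64(211.6)) flange-circle centre rel .488,.0867: [ 0.0107 -0.0452]
(array([0.519 , 0.1131, 0.0535]), 39, np.float64(360.0), np.float64(213.6)) flange-circle centre rel .488,.0867: [0.031  0.0264]
(array([0.5297, 0.0719, 0.053 ]), 40, np.float64(344.0), np.float64(220.3)) flange-circle centre rel .488,.0867: [ 0.0417 -0.0148]
[0.528  0.0753] 0.0163 0.0021
[0.5174 0.1167] 0.0165 0.0019
[0.4966 0.0449] 0.0162 0.002
[0.4863 0.0869] 0.0162 0.0019
[0.4772 0.1284] 0.0162 0.0022
[0.4566 0.0567] 0.0162 0.0021
[0.4458 0.099 ] 0.0164 0.0019
```

View pics/look5.png

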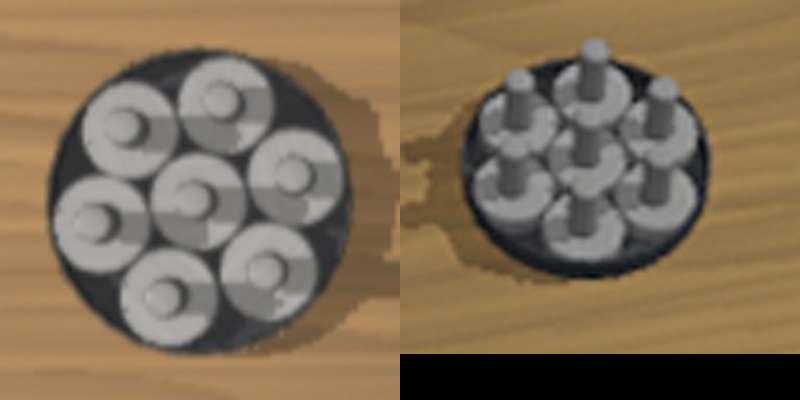

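View pics/top5.png

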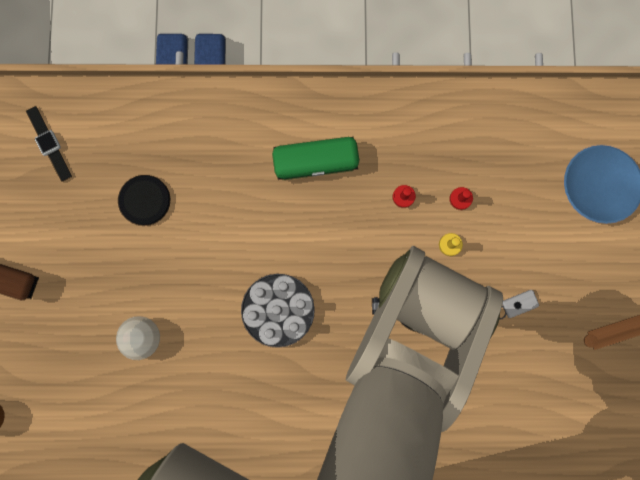

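The pictures show six pegs round one, all upright and all at the same height. The bystanders in view are where they were, and the gripper is clear.

```bash
python3 -c "
from plant import bot
print(bot.sign_off())"
```

```text
the job is handed in; nothing more can be done
None
```

All seven pegs now stand upright in the tin, six round one, and the job is handed in at about 23.6 s of the 72 s allowed.

**What I did:**
- I gripped two of the pegs by their stems and slid them along the wall, pushing the others ahead, until the five were closed up.
- I felt the first spare into the open ring slot and then eased it out to the wall.
- I nudged one ring peg about 1 mm outward to make room, then felt the second spare down into the middle. It met no resistance until it touched the floor at about 6 N.

**Last checks:**
- All seven stem tops measured 53–54 mm and all flange tops about 16.3 mm. They agree with each other to within the measuring noise. They read about 1 mm below the nominal 55 and 17 mm, as did the pegs already in the tin at the start, so I put it down to camera calibration.
- The largest contact force I read was about 13 N.
- The bystanders and look-alikes in the last view had not moved. One red look-alike and part of the key fob were hidden behind the arm there, so those two were not rechecked. The arm never went down near them.
- The two cameras disagreed by up to 3 mm on absolute positions, so I used their mean together with the felt wall contacts.

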